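Pack up and tuck a cover strip under the guard leaf

ROBOT

A 6-joint arm with a two-finger parallel gripper is mounted at the origin on the work surface. World frame = base frame: x ahead of the robot, y to its left, z up, the work surface at z = 0. Lengths are in m, angles in rad, forces in N, time in s.
With the tool pointing down it reaches from about 0.35 to 0.775 m from the base axis. Payload 7.3 kg.
Tool frame: the origin (TCP) lies at the very end of the fingers, on their centre line; the grasp point (between the pads) lies 19 mm behind it (robot.tcp_to_grasp is the distance from the TCP to the grasp point, in m); z points along the fingers, y is the direction in which the jaws open and shut (so a half turn about z gives the same grasp; the last joint's range is limited). The gripper opens to 92 mm and grips with 3 to 60 N. Pads are 19 mm wide; open, the fingers measure 130 mm over their backs; the gripper's body (75 mm by 190 mm) begins 47 mm behind the grasp point.
Start: joints at [-1.289, 0.342, 1.524, -0, 1.275, -0.146], TCP at [0.218, -0.478, 0.187] pointing down, gripper open.
Joint ranges: [-2.53, 2.53], [-0.77, 2.02], [0.04, 2.7], [-1, 4.14], [0.28, 2.66], [-3.11, 3.11]. Speed limits (rad/s): [2.57, 2.57, 3.14, 3.14, 3.14, 3.14].

INTERFACE

Orientations are given as [roll, pitch, yaw] about the fixed x, y, z axes, in that order (R = Rz(yaw) Ry(pitch) Rx(roll)).
In Python, from cell import robot gives the robot as it stands.
- The arm moves only by the tool arm_command, never from a script. Its argument "motion" is a list that holds one entry, the list of rows, each a list of 7 numbers: the turn, a rotation vector about the tool's x, y, z in units of 90 degrees (1.0 is 90 degrees), then the shift along the tool's x, y, z in units of 30 cm (1.0 is 30 cm), then the opening, from -1 (shut) to 1 (fully open). In form: [[[wx, wy, wz, tx, ty, tz, grip], ...]]. A call has 1 to 8 rows; each row is the pose to reach, as a shift and turn from the pose commanded when the call began, along the tool's axes at that moment; what a row does not reach only later rows make up. A row lasts 1/10 s, in which the tool goes at most 50 mm and 8.59 degrees, less where a joint would pass 70% of its speed; a pose out of reach is approached as far as the arm can. A call with a number of a shift or a turn outside -1 to 1 is refused whole. A call with a gripper value outside its range is refused whole. The fingers move at their own pace and stop on an object; "grip_force" is the grip in N (left out, the last holds). Time passes only in rows, so rows that repeat a pose let the fingers close. It gives the time, the measured TCP pose, the force and the opening at its end, in the units of the state.
- robot.observe(): the state, without advancing time (a new reading comes with each control period).
- robot.read_camera(name): name is "scene" or "top" or "wrist"; returns a dict with "image" (384x512x3 uint8, red, green, blue), "z_map" (384x512 float32, m along the optical axis (not along the pixel's ray), 0 where there is no reading), "fov_y" (degrees; the focal length in pixels is half the picture's height over the tangent of half this angle, whatever the lens; pixels are square), "cx", "cy" (the principal point, pixels), "cam_to_world" (4x4, takes a point from camera to world coordinates). Camera axes: x right, y down, z forward; pixel columns grow to the right and rows downward; lengths in m; the calibration is good to about 2 mm. A picture is of the moment at which its call begins.
- robot.hand_in(): hands the job in, once; it reports no verdict.
The state is a dict: "time": time; "qpos": joint angles; "qvel": joint speeds; "joint_efforts": joint torques, N m; "tool_pos": TCP position; "tool_rot": TCP orientation; "contact_force": force on the tool from outside, world axes, zero at the start; "torque": the same for the moment, N m; "opening": finger opening in m.
Only numpy, scipy, OpenCV 4.12 (cv2) and the standard library are available. Lean on these libraries where they do the work, as an engineer would, in place of code of your own. Each camera call takes 0.05 s, during which the arm holds its last target.

TASK

Lay the loose steel packing plate squarely on top of the fixed one in front of the guard unit and let go of it. Then take the aluminium cover strip by its grip bar and slide its plain front edge about 25 mm in under the hinged leaf, centred and straight, without lifting the leaf, so that the strip lies on the pile. Finish while still holding the strip by its bar and pressing it firmly down flat on the packing pile; leave the other things on the bench where they are.

Things in the scene. Friction and masses are not known exactly. Their poses are not given: they have to be found in the camera images.
- guard: Fixed unit: green ledge 90 (x) x 170 (y) x 21 mm high, side cheeks 11 mm thick rising to 48 mm, dark hinged leaf between them; in front a fixed steel packing plate 90 x 60 x 12 mm (x -94 to -4, y -30 to 30 mm). Origin: on the bench, middle of the ledge's front face. +x: level, from plate to ledge, the way the strip goes in; z up. With both plates stacked the pile's top is 24 mm above the bench.
- pile_seat (a point): Centre of the top face of the fixed lower packing plate, 12 mm above the bench; axes as the guard unit's. The loose packing plate's origin belongs here.
- leaf_lip (a point): Middle of the lower front edge of the leaf when down: 33 mm above the bench, 6 mm behind the ledge's front face; fixed to the guard, axes as the guard's. The leaf, steel, 140 mm wide, 3 mm thick, runs from here 66 mm back to its hinge; its front 6 mm are bent up 3 mm. Its underside is 9 mm above the finished pile's top, 12 mm above the ledge; 132 mm wide between the side stops.
- leaf (a joint): Angle of the hinged leaf (rad): 0 = down, resting on its side stops; grows as its front edge is lifted. Weight alone (0.2 kg) keeps it down.
- packer: Loose packing plate, bare steel, 90 (x) x 60 (y) x 12 mm, 0.5 kg, the same as the fixed one, lying flat on the bench; four dark holes for looks only. Origin: centre of its underside; x along its length. Either end may face the ledge.
- strip: Loose bare aluminium cover strip, about 0.2 kg: flat plate 90 (x) x 100 (y) x 4 mm with an upright grip bar near its rear edge, 12 mm thick (x), 60 mm long (y), 30 mm high above the plate (top at z = 34 mm), its middle at x = -36, y = 0 mm. Origin: centre of the plate's underside; +x points away from the bar to the plain front edge, the one to tuck in.
- strip_edge (a point): Middle of the strip's plain front edge at its underside, 45 mm ahead (+x) of the strip's origin; axes as the strip's.
- boltbox: Bystander: open dark wooden box of bolts, 120 x 150 x 45 mm. Origin: centre of its underside.
- bracket: Bystander: dark machined I-shaped bracket, 100 x 60 x 90 mm high. Origin: centre of its underside.
- wrench: Bystander: spanner 180 mm long lying flat on the bench. Origin: centre of its underside.
- bushing: Bystander: brass bushing, 52 mm across, 30 mm high. Origin: centre of its underside.
- grip_bar (a point): Point to grip on the strip's bar: middle of its length and thickness, 11 mm below its top (23 mm above the strip's underside); axes as the strip's. Close across the bar's 12 mm thickness, along the strip's x axis.
There are look-alikes about, which are no part of the job. Leave any pink or turquoise look-alike of the packer alone.

How it is judged:
On the way, in this order (a step that is already met when the one before it is completed fails the run):
1. the loose packing plate lies squarely on the fixed one and has been let go (horizontal distance between packer and pile_seat below 0.007 m and z of packer in the frame of pile_seat between -0.003 and 0.003 m and angle between the x axis of packer and the x axis of guard, either way round below 0.09 rad and angle between packer's own z axis and vertical below 0.04 rad and contact force between the fingers and packer below 0.1 N and linear speed of packer below 0.02 m/s), for 0.2 s.
2. the front edge of the cover strip is in under the leaf (x of strip_edge in the frame of leaf_lip between 0.015 and 0.04 m and y of strip_edge in the frame of leaf_lip between -0.014 and 0.014 m and z of strip_edge in the frame of leaf_lip between -0.013 and -0.003 m and angle between the x axis of strip and the x axis of guard, either way round below 0.1 rad), for 0.2 s.
At the end, for the whole second after the job is handed in: Packing plates within 7 mm and 5 deg of square; strip edge 15-40 mm under the leaf, within 14 mm of its middle and 6 deg of straight, strip flat on the pile within 2 deg; leaf down (under 0.03 rad); gripper still at the bar, strip pressed on the pile with over 5 N (its own weight is about 2 N) (all of step 2 and horizontal distance between packer and pile_seat below 0.007 m and z of packer in the frame of pile_seat between -0.003 and 0.003 m and angle between the x axis of packer and the x axis of guard, either way round below 0.09 rad and angle between each of packer, strip's own z axis and vertical below 0.04 rad and z of strip in the frame of packer between 0.01 and 0.0145 m and value of joint leaf below 0.03 rad and contact force between strip and packer above 5 N and contact force between the fingers and strip above 2 N and distance between the grasp point and grip_bar below 0.035 m and linear speed of strip below 0.02 m/s); the arm keeps its last pose, push and grip.
It fails at once if the leaf is lifted (more than 0.06 rad, 4 mm at its lip) (value of joint leaf above 0.06 rad).
It fails at once if the bolt box is pushed more than 20 mm away (distance of boltbox from where it was at the start of the episode above 0.02 m).
It fails at once if the bracket is pushed more than 20 mm away (distance of bracket from where it was at the start of the episode above 0.02 m).
It fails at once if the spanner is pushed more than 20 mm away (distance of wrench from where it was at the start of the episode above 0.02 m).
It fails at once if the bushing is pushed more than 20 mm away (distance of bushing from where it was at the start of the episode above 0.02 m).
It also fails if it takes over 54 s, if anything falls off the work surface, if the arm or the gripper's body presses on something with over 40 N, if the wrist force passes 120 N, or if a joint passes its speed limit or range.

## Working session

There is one attempt and no reset: what is moved stays moved. The work goes in short steps, Python scripts to look and compute and a tool call to move; the robot and the scene stay as the last step left them, time stands still between calls to the robot, and variables do not carry over. Pictures are saved under pics/ and viewed, and the job is handed in when it is done.

Besides the shell and the picture viewer there is one more tool, called after "Request:" by a JSON object that holds its "op" and its "data". arm_command: Moves the arm, as the interface text tells. Its arguments: {"type":"object","properties":{"motion":{"type":"array"},"grip_force":{"type":"number"}},"required":["motion"]}

```bash
ls; mkdir -p pics; cat > h.py <<'E'
import numpy as np,cv2,pickle
from cell import robot
def grab(n,tag):
    d=robot.read_camera(n); pickle.dump(d,open(f'{tag}_{n}.pkl','wb'))
    cv2.imwrite(f'pics/{tag}_{n}.png',d['image'][:,:,::-1]); return d
def world(d):
    h,w=d['z_map'].shape; f=h/2/np.tan(np.radians(d['fov_y'])/2)
    u,v=np.meshgrid(np.arange(w),np.arange(h)); z=d['z_map']
    P=np.stack([(u-d['cx'])/f*z,(v-d['cy'])/f*z,z,np.ones_like(z)],-1)
    W=(P@np.array(d['cam_to_world']).T)[...,:3]; W[z==0]=np.nan; return W
E
python3 - <<'E'
from h import *
print(robot.observe())
for n in ['top','scene','wrist']:
    d=grab(n,'a'); print(n,d['fov_y'],np.round(d['cam_to_world'],3).tolist())
E
```

```text
pics
{'time': 0.0, 'qpos': array([-1.28900201e+00,  3.42726247e-01,  1.52506635e+00,  2.54962373e-05,
        1.27540566e+00, -1.45997218e-01]), 'qvel': array([-0.00105181, -0.00109785, -0.00060236,  0.0006583 , -0.00061923,
       -0.00137301]), 'joint_efforts': array([ 1.34039827e-03, -4.31235552e+01, -2.44218367e+01,  7.18832994e-02,
        5.57386153e-02, -1.29070804e-04]), 'tool_pos': array([ 0.21769335, -0.47719558,  0.18642598]), 'tool_rot': array([-3.14000768e+00, -2.57701540e-04,  4.27783884e-01]), 'contact_force': array([ 1.08518989, -0.84306155, -0.14665202]), 'torque': array([-0.02314855, -0.03649837,  0.01844256]), 'opening': 0.0917859947669437}
top 42.10360561065409 [[-0.024, -0.989, 0.148, 0.355], [-1.0, 0.024, 0.003, 0.026], [-0.006, -0.148, -0.989, 1.385], [0.0, 0.0, 0.0, 1.0]]
scene 53.97613798370988 [[0.36, 0.779, -0.514, 1.138], [0.933, -0.303, 0.195, -0.184], [-0.004, -0.549, -0.836, 0.98], [0.0, 0.0, 0.0, 1.0]]
wrist 70.32578867810278 [[0.415, -0.872, -0.259, 0.287], [-0.91, -0.398, -0.118, -0.445], [-0.001, 0.285, -0.959, 0.385], [0.0, 0.0, 0.0, 1.0]]
```

View pics/a_top.png

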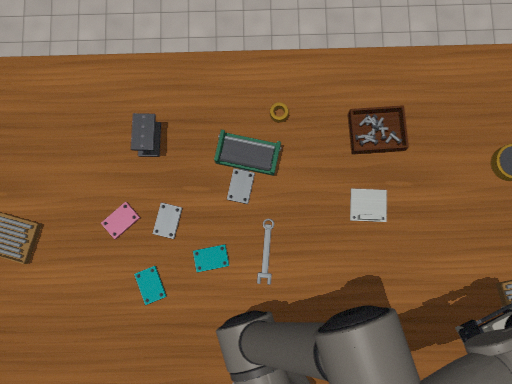

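View pics/a_scene.png

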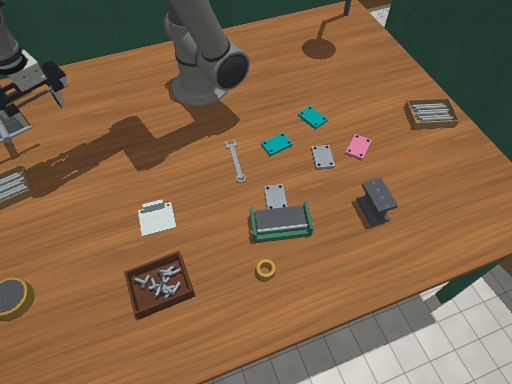

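View pics/a_wrist.png

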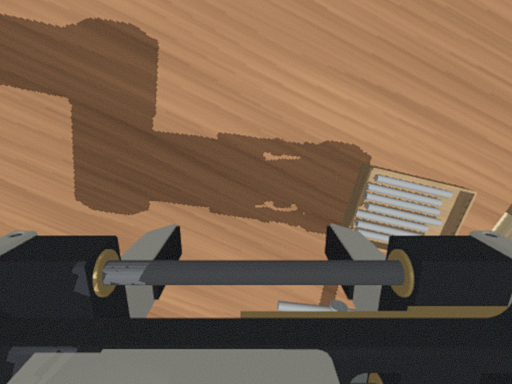

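Top view: the guard is at (247,155), with the fixed plate in front of it at (241,186). The loose grey packer is at (167,221) and the strip at (368,205), bar toward the robot. The pink look-alike is at (120,220), and the turquoise ones at (211,258) and (150,285).

```bash
cat >> h.py <<'E'
def F(d): return d['image'].shape[0]/2/np.tan(np.radians(d['fov_y'])/2)
def cast(d,px,z):
    px=np.atleast_2d(px).astype(float); T=np.array(d['cam_to_world']); f=F(d)
    r=np.c_[(px[:,0]-d['cx'])/f,(px[:,1]-d['cy'])/f,np.ones(len(px))]@T[:3,:3].T
    o=T[:3,3]; return o+r*((z-o[2])/r[:,2])[:,None]
def proj(d,p):
    T=np.linalg.inv(np.array(d['cam_to_world'])); q=np.atleast_2d(p)@T[:3,:3].T+T[:3,3]
    return np.c_[q[:,0]/q[:,2]*F(d)+d['cx'],q[:,1]/q[:,2]*F(d)+d['cy']]
def rects(d,mask,z,amin=150):
    n,l,s,c=cv2.connectedComponentsWithStats(mask.astype(np.uint8))
    out=[]
    for i in range(1,n):
        if s[i,4]<amin: continue
        cs,_=cv2.findContours((l==i).astype(np.uint8),cv2.RETR_EXTERNAL,cv2.CHAIN_APPROX_NONE)
        w=cast(d,cs[0][:,0,:],z)[:,:2]
        (x,y),(a,b),t=cv2.minAreaRect((w*1000).astype(np.float32))
        if a<b: a,b,t=b,a,t+90
        out.append((c[i].round(0).tolist(),round(x,1),round(y,1),round(a,1),round(b,1),round((t+90)%180-90,1)))
    return out
E
python3 - <<'E'
from h import *
for n in ['top','scene']:
    d=pickle.load(open(f'a_{n}.pkl','rb')); hsv=cv2.cvtColor(d['image'],cv2.COLOR_RGB2HSV)
    g=(hsv[...,1]<50)&(hsv[...,2]>110)
    W=world(d)
    g&=(W[...,0]>.3)&(W[...,0]<.9)&(abs(W[...,1])<.6)&(W[...,2]<.06)
    for z in [.012,.004]: 
        print(n,z); [print(r) for r in rects(d,g,z)]
    gr=(hsv[...,0]>60)&(hsv[...,0]<82)&(hsv[...,1]>90)&(W[...,0]>.3)&(W[...,0]<.9)&(abs(W[...,1])<.6)
    print('green',rects(d,gr,.048,60))
    for p in [(167,221),(241,186),(368,195),(247,155)] if n=='top' else []: print(p,W[p[1],p[0]].round(4))
E
```

```text
top 0.012
([240.0, 186.0], 573.0, 73.7, 89.4, 59.1, -13.7)
([368.0, 205.0], 510.5, -279.2, 99.3, 89.0, 86.4)
([167.0, 220.0], 481.3, 278.0, 89.3, 60.7, -15.2)
([266.0, 253.0], 390.6, 6.6, 175.9, 35.3, -6.5)
top 0.004
([240.0, 186.0], 574.3, 74.0, 89.9, 59.4, -13.7)
([368.0, 205.0], 511.4, -281.0, 99.9, 89.5, 86.4)
([167.0, 220.0], 482.1, 279.5, 89.8, 61.1, -15.2)
([266.0, 253.0], 390.8, 6.5, 176.9, 35.5, -6.5)
green [([247.0, 153.0], 659.5, 51.7, 167.6, 93.4, 76.1)]
(167, 221) [0.4792 0.2779 0.0081]
(241, 186) [0.572  0.0712 0.0096]
(368, 195) [ 0.5387 -0.2826  0.0035]
(247, 155) [0.6541 0.0521 0.0357]
scene 0.012
([235.0, 160.0], 395.4, 6.6, 176.1, 35.9, -7.4)
([322.0, 156.0], 482.7, 279.8, 89.1, 61.3, -14.9)
([275.0, 196.0], 571.9, 75.1, 84.4, 60.9, -13.4)
([156.0, 218.0], 509.5, -278.9, 108.8, 100.3, -4.1)
([282.0, 227.0], 679.6, 53.8, 146.5, 10.0, 76.3)
scene 0.004
([235.0, 160.0], 389.2, 8.1, 177.5, 36.2, -7.4)
([322.0, 156.0], 477.3, 283.6, 89.8, 61.8, -14.9)
([275.0, 196.0], 567.2, 77.3, 85.1, 61.4, -13.4)
([156.0, 218.0], 504.3, -279.7, 109.7, 101.2, -4.1)
([282.0, 227.0], 675.9, 55.8, 147.8, 10.1, 76.3)
green [([282.0, 229.0], 677.1, 49.2, 168.7, 107.7, 76.1)]
```

Both views agree. Packer is at about (0.481, 0.279), yaw -15°. Fixed plate is at (0.573, 0.074), yaw -13.7°. Strip is at (0.511, -0.281), yaw about -3.7°.

```bash
cat >> h.py <<'E'
from scipy.spatial.transform import Rotation as Rn
def plan(p,yawdeg):
    s=robot.observe(); R0=Rn.from_euler('xyz',s['tool_rot']); Rt=Rn.from_euler('xyz',[np.pi,0,np.radians(yawdeg)])
    w=(R0.inv()*Rt).as_rotvec()/(np.pi/2); t=R0.inv().apply(np.array(p)-s['tool_pos'])/.3
    print('t',round(s['time'],2),'pos',s['tool_pos'].round(4),'yaw',np.degrees(s['tool_rot'][2]).round(2),'F',s['contact_force'].round(1),'op',round(s['opening'],4))
    print('row',np.r_[w,t].round(4).tolist())
E
python3 - <<'E'
from h import *
plan([.40,-.25,.2],0)
E
```

```text
t 0.15 pos [ 0.2177 -0.4774  0.1866] yaw 24.51 F [-0.1  0.4  0.2] op 0.0916
row [-0.0008, 0.0001, 0.2724, 0.8672, -0.4375, -0.044]
```

Request:
{"op": "arm_command", "data": {"motion": [[[0,0,0.272,0.867,-0.437,-0.044,1],[0,0,0.272,0.867,-0.437,-0.044,1],[0,0,0.272,0.867,-0.437,-0.044,1],[0,0,0.272,0.867,-0.437,-0.044,1],[0,0,0.272,0.867,-0.437,-0.044,1],[0,0,0.272,0.867,-0.437,-0.044,1],[0,0,0.272,0.867,-0.437,-0.044,1],[0,0,0.272,0.867,-0.437,-0.044,1]]]}}

```text
time: 0.95
tool_pos: [0.4006, -0.2495, 0.2002]
tool_rot: [3.141, 0.0, 0.004]
contact_force: [-0.6, -0.7, 1.0]
opening: 0.0921
```

```bash
python3 - <<'E'
from h import *
plan([.45,.03,.2],-15)
E
```

```text
t 0.95 pos [ 0.4006 -0.2495  0.2002] yaw 0.22 F [-0.6 -0.7  1. ] op 0.0921
row [0.0002, 0.0002, 0.1691, 0.1683, -0.9312, 0.0005]
```

Request:
{"op": "arm_command", "data": {"motion": [[[0,0,0.169,0.168,-0.931,0,1],[0,0,0.169,0.168,-0.931,0,1],[0,0,0.169,0.168,-0.931,0,1],[0,0,0.169,0.168,-0.931,0,1],[0,0,0.169,0.168,-0.931,0,1],[0,0,0.169,0.168,-0.931,0,1],[0,0,0.169,0.168,-0.931,0,1]]]}}

```text
time: 1.65
tool_pos: [0.4506, 0.0314, 0.2001]
tool_rot: [-3.141, 0.0, -0.262]
contact_force: [-0.1, -0.3, 0.1]
opening: 0.0914
```

```bash
python3 - <<'E'
from h import *
plan([.47,.279,.2],-15)
d=grab('wrist','b'); 
E
```

```text
t 1.65 pos [0.4506 0.0314 0.2001] yaw -14.99 F [-0.1 -0.3  0.1] op 0.0914
row [-0.0006, 0.0002, 0.0001, -0.1509, -0.8141, 0.0012]
```

View pics/b_wrist.png

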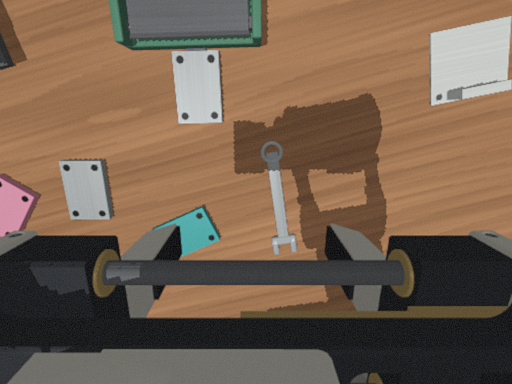

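The wrist view shows the fixed plate at (198,87), the packer at (87,190) and the strip at upper right. I'll measure these.

```bash
python3 - <<'E'
from h import *
d=pickle.load(open('b_wrist.pkl','rb')); hsv=cv2.cvtColor(d['image'],cv2.COLOR_RGB2HSV)
for th in [(45,130),(60,120)]:
    g=(hsv[...,1]<th[0])&(hsv[...,2]>th[1]); g[225:]=0
    g=cv2.morphologyEx(g.astype(np.uint8),cv2.MORPH_OPEN,np.ones((3,3)))
    [print(r) for r in rects(d,g,.012)]
W=world(d)
for p in [(87,190),(198,87)]: print(W[p[1],p[0]])
E
```

```text
([470.0, 59.0], 511.8, -277.0, 104.9, 88.8, 86.2)
([197.0, 86.0], 573.3, 75.0, 90.4, 60.3, -13.5)
([84.0, 190.0], 481.2, 280.3, 88.9, 60.2, -15.0)
([277.0, 197.0], 397.2, 8.0, 87.0, 16.8, -5.7)
([470.0, 60.0], 511.8, -276.5, 106.0, 88.8, 86.2)
([197.0, 86.0], 573.5, 75.0, 91.0, 60.6, -13.5)
([84.0, 190.0], 481.2, 280.2, 88.9, 60.6, -15.0)
([277.0, 197.0], 397.2, 7.9, 87.0, 17.4, -5.8)
[0.48151634 0.27663054 0.0115467 ]
[0.57414    0.07372391 0.01228135]
```

Request:
{"op": "arm_command", "data": {"motion": [[[0,0,0,-0.151,-0.814,0,1],[0,0,0,-0.151,-0.814,0,1],[0,0,0,-0.151,-0.814,0,1],[0,0,0,-0.151,-0.814,0,1],[0,0,0,-0.151,-0.814,0,1],[0,0,0,-0.151,-0.814,0,1],[0,0,0,-0.151,-0.814,0,1]]]}}

```text
time: 2.4
tool_pos: [0.4713, 0.2747, 0.1996]
tool_rot: [3.14, 0.001, -0.266]
contact_force: [0.1, -0.4, -0.1]
opening: 0.0917
```

```bash
python3 - <<'E'
from h import *
plan([.481,.279,.03],-15)
d=grab('wrist','c'); hsv=cv2.cvtColor(d['image'],cv2.COLOR_RGB2HSV)
g=(hsv[...,1]<50)&(hsv[...,2]>110); g[235:]=0
g=cv2.morphologyEx(g.astype(np.uint8),cv2.MORPH_OPEN,np.ones((3,3)))
[print(r) for r in rects(d,g,.012)]
E
```

```text
t 2.4 pos [0.4713 0.2747 0.1996] yaw -15.22 F [ 0.1 -0.4 -0.1] op 0.0917
row [0.0011, 0.0003, -0.0024, 0.0278, -0.0233, 0.5651]
([383.0, 49.0], 573.4, 75.2, 90.7, 60.6, -13.6)
([443.0, 166.0], 393.1, 9.1, 176.9, 29.6, -4.5)
([243.0, 175.0], 481.4, 280.2, 89.6, 60.4, -14.7)
```

View pics/c_wrist.png

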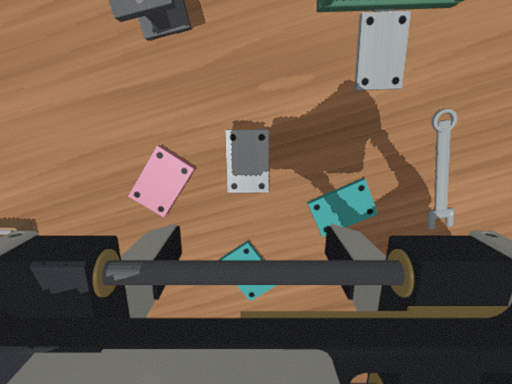

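Request:
{"op": "arm_command", "data": {"motion": [[[0,0,0,0.03,-0.007,0.3,1],[0,0,0,0.03,-0.007,0.5,1],[0,0,0,0.03,-0.007,0.5,1],[0,0,0,0.03,-0.007,0.5,1],[0,0,0,0.03,-0.007,0.5,1],[0,0,0,0.03,-0.007,0.5,1]]]}}

```text
time: 3.05
tool_pos: [0.4821, 0.2758, 0.0533]
tool_rot: [-3.139, -0.004, -0.266]
contact_force: [-0.3, 0.2, 0.2]
opening: 0.092
```

```bash
python3 - <<'E'
from h import *
plan([.4814,.2802,.003],-14.8)
E
```

```text
t 3.05 pos [0.4821 0.2758 0.0533] yaw -15.26 F [-0.3  0.2  0.2] op 0.092
row [-0.0018, -0.0026, -0.0051, -0.0068, -0.013, 0.1678]
```

Request:
{"op": "arm_command", "data": {"motion": [[[0,0,-0.005,-0.005,-0.012,0.1,1],[0,0,-0.005,-0.005,-0.012,0.14,1],[0,0,-0.005,-0.005,-0.012,0.14,1],[0,0,-0.005,-0.005,-0.012,0.14,1],[0,0,-0.005,-0.005,-0.012,0.14,1]]]}}

```text
time: 3.55
tool_pos: [0.4803, 0.2802, 0.0098]
tool_rot: [-3.14, -0.002, -0.257]
contact_force: [-0.1, -1.1, -0.3]
opening: 0.0916
```

```bash
python3 - <<'E'
from h import *
plan([.4814,.2802,.003],-14.8)
E
```

```text
t 3.55 pos [0.4803 0.2802 0.0098] yaw -14.73 F [-0.1 -1.1 -0.3] op 0.0916
row [-0.0009, -0.0013, 0.0008, 0.0036, -0.0009, 0.0225]
```

Request:
{"op": "arm_command", "data": {"motion": [[[0,0,0,0.004,0,0.02,1],[0,0,0,0.004,0,0.02,1],[0,0,0,0.004,0,0.02,-1],[0,0,0,0.004,0,0.02,-1],[0,0,0,0.004,0,0.02,-1],[0,0,0,0.004,0,0.02,-1],[0,0,0,0.004,0,0.02,-1],[0,0,0,0.004,0,0.02,-1]]], "grip_force": 40}}

```text
time: 4.35
tool_pos: [0.4805, 0.2796, 0.0023]
tool_rot: [3.142, -0.0, -0.257]
contact_force: [-0.2, -0.4, 0.3]
opening: 0.0483
```

```bash
python3 - <<'E'
from h import *
plan([.4814,.2802,.003],-14.8)
E
```

```text
t 4.35 pos [0.4805 0.2796 0.0023] yaw -14.73 F [-0.2 -0.4  0.3] op 0.0483
row [0.0, -0.0001, 0.0008, 0.0024, -0.0027, -0.0024]
```

```bash
python3 - <<'E'
from h import *
grab('wrist','d');grab('scene','d'); d=grab('top','d'); print(robot.observe()['opening'])
i=pickle.load(open('d_scene.pkl','rb'))['image'][60:240,200:440,::-1]; cv2.imwrite('pics/d_sz.png',cv2.resize(i,None,fx=3,fy=3))
E
```

```text
0.03632829729398421
```

View pics/d_wrist.png

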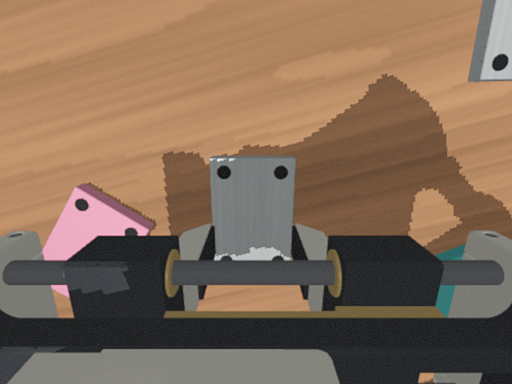

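View pics/d_sz.png

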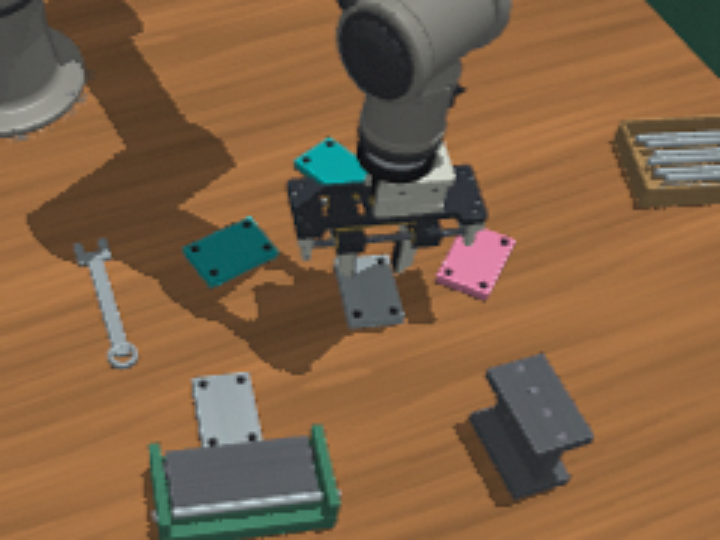

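```bash
python3 - <<'E'
from h import *
s=robot.observe();print(s['opening'],s['time'],s['contact_force'],s['tool_pos'])
d=grab('wrist','e'); print(robot.observe()['opening'])
E
```

```text
0.03632829729398421 4.5 [ 1.20584114 -0.57615055 -0.02784013] [0.48045957 0.27957998 0.0022749 ]
0.03202160857665728
```

View pics/e_wrist.png

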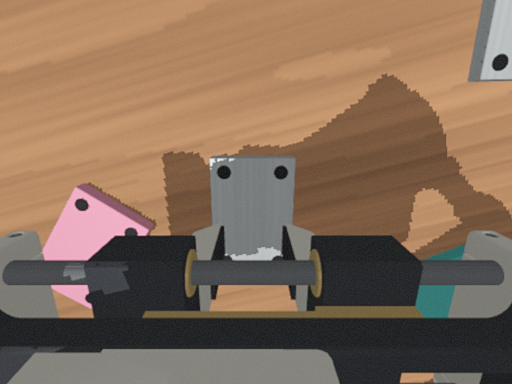

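```bash
python3 - <<'E'
from h import *
d=pickle.load(open('e_wrist.pkl','rb')); W=world(d)
s=robot.observe(); print(proj(d,s['tool_pos']),proj(d,[.4814,.2802,.012]))
T=np.array(d['cam_to_world']);print(T.round(3))
for p in [(255,200),(255,245),(255,255),(255,300),(223,172),(225,280),(205,260),(205,290),(290,280),(150,220),(200,305),(255,310),(190,350)]: print(p,W[p[1],p[0]].round(4))
E
```

```text
[[252.94893808 214.58125759]] [[251.81855413 218.31968636]]
[[-0.254 -0.927 -0.275  0.554]
 [-0.967  0.243  0.072  0.26 ]
 [ 0.     0.285 -0.959  0.201]
 [ 0.     0.     0.     1.   ]]
(255, 200) [0.4948 0.2743 0.0126]
(255, 245) [0.4601 0.2833 0.013 ]
(255, 255) [0.4517 0.2855 0.0126]
(255, 300) [0.4038 0.2979 0.0016]
(223, 172) [0.5207 0.2906 0.0138]
(225, 280) [0.5074 0.2816 0.1264]
(205, 260) [0.5129 0.2874 0.1209]
(205, 290) [nan nan nan]
(290, 280) [0.5022 0.2619 0.1264]
(150, 220) [ 4.958e-01  3.597e-01 -2.000e-04]
(200, 305) [0.4886 0.2991 0.1098]
(255, 310) [0.3929 0.3007 0.0004]
(190, 350) [0.5079 0.2871 0.1518]
```

```bash
python3 - <<'E'
from h import *
d=grab('scene','f'); W=world(d); s=robot.observe(); print(s['opening'],s['tool_pos'])
print(proj(d,s['tool_pos']))
i=d['image'][100:190,280:380,::-1]; cv2.imwrite('pics/f_sz.png',cv2.resize(i,None,fx=6,fy=6,interpolation=cv2.INTER_CUBIC))
for y in range(130,172,4): print(y,[f"{W[y,x,0]:.3f},{W[y,x,1]:.3f},{W[y,x,2]:.3f}" for x in (312,315,318,322,326,330,334,338)])
b=pickle.load(open('b_wrist.pkl','rb'));print(proj(b,[.4506,.0314,.2001]),b['z_map'][230:300:10,150],b['z_map'][230:300:10,175])
E
```

```text
0.028404563025877027 [0.48046557 0.27956798 0.00227812]
[[321.65601626 156.85706766]]
130 ['0.461,0.239,0.128', '0.469,0.244,0.134', '0.473,0.252,0.134', '0.489,0.255,0.150', '0.504,0.259,0.163', '0.504,0.272,0.158', '0.509,0.283,0.159', '0.509,0.297,0.153']
134 ['0.493,0.221,0.150', '0.496,0.229,0.150', '0.495,0.240,0.145', '0.501,0.250,0.147', '0.503,0.262,0.144', '0.505,0.275,0.142', '0.505,0.289,0.135', '0.507,0.302,0.132']
138 ['0.474,0.235,0.107', '0.495,0.232,0.131', '0.500,0.239,0.133', '0.503,0.251,0.132', '0.503,0.265,0.126', '0.509,0.275,0.128', '0.513,0.286,0.127', '0.521,0.295,0.132']
142 ['0.411,0.277,0.003', '0.504,0.229,0.123', '0.506,0.238,0.122', '0.510,0.249,0.121', '0.427,0.322,0.001', '0.484,0.297,0.073', '0.498,0.301,0.087', '0.521,0.298,0.113']
146 ['0.435,0.265,0.014', '0.484,0.244,0.077', '0.485,0.254,0.073', '0.445,0.297,0.011', '0.454,0.307,0.016', '0.492,0.294,0.064', '0.497,0.306,0.064', '0.458,0.352,0.002']
150 ['0.449,0.258,0.012', '0.453,0.267,0.013', '0.486,0.257,0.054', '0.461,0.289,0.011', '0.467,0.301,0.013', '0.498,0.294,0.051', '0.468,0.332,0.001
[... 383 characters left out ...]
,0.240,0.003', '0.498,0.246,0.011', '0.501,0.255,0.011', '0.507,0.266,0.012', '0.512,0.278,0.013', '0.519,0.288,0.017', '0.511,0.310,-0.002', '0.520,0.319,0.003']
166 ['0.504,0.233,0.003', '0.506,0.243,0.001', '0.518,0.247,0.014', '0.523,0.258,0.016', '0.527,0.270,0.014', '0.530,0.284,0.011', '0.533,0.297,0.008', '0.534,0.312,0.003']
170 ['0.519,0.226,0.004', '0.521,0.236,0.002', '0.523,0.246,-0.000', '0.531,0.256,0.004', '0.531,0.271,-0.003', '0.539,0.281,0.002', '0.544,0.292,0.003', '0.548,0.305,0.002']
[[252.87433346 214.51577295]] [0.16044736 0.1481133  0.13785444 0.0884973  0.08645538 0.08626357
 0.1284637 ] [0.16471907 0.16202587 0.16327593 0.08894211 0.08536368 0.08642583
 0.46314317]
```

View pics/f_sz.png

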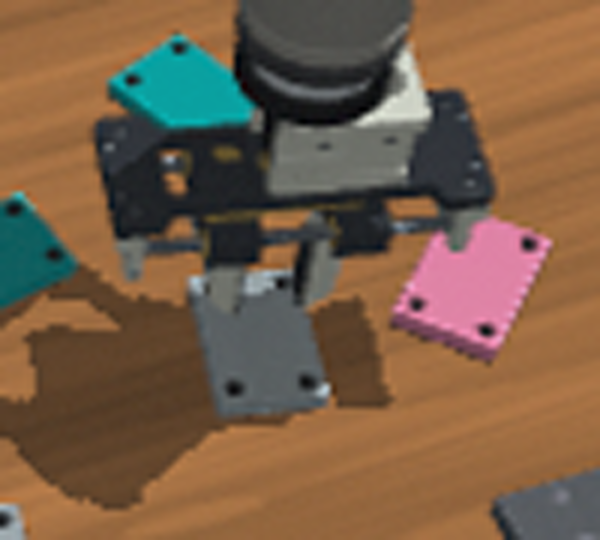

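The fingers closed above the plate. In the scene view their tips sit at z≈0.045, though the reported TCP is 0.002. I'll open them and measure where the tips really are.

Request:
{"op": "arm_command", "data": {"motion": [[[0,0,0,0,0,0,1],[0,0,0,0,0,0,1],[0,0,0,0,0,0,1],[0,0,0,0,0,0,1],[0,0,0,0,0,0,1],[0,0,0,0,0,0,1]]]}}

```text
time: 5.2
tool_pos: [0.4805, 0.2796, 0.0023]
tool_rot: [3.142, -0.0, -0.257]
contact_force: [-0.0, 0.3, 1.5]
opening: 0.072
```

```bash
python3 - <<'E'
from h import *
s=robot.observe(); print(s['opening'],s['tool_pos'])
R=Rn.from_euler('xyz',s['tool_rot'])
for n in ['scene','wrist']:
    d=grab(n,'g'); W=world(d); L=R.inv().apply((W.reshape(-1,3)-s['tool_pos'])).reshape(W.shape)
    m=(W[...,2]>.03)&(abs(L[...,0])<.03)&(abs(L[...,1])<.08)
    print(n,m.sum()); q=L[m]; o=np.argsort(-q[:,2])[:40]
    vs,us=np.nonzero(m)
    for k in o[::2]: print((us[k],vs[k]),q[k].round(4))
d=pickle.load(open('g_scene.pkl','rb'))
i=d['image'][100:190,280:380,::-1]; cv2.imwrite('pics/g_sz.png',cv2.resize(i,None,fx=6,fy=6,interpolation=cv2.INTER_CUBIC))
E
```

```text
0.07203763373918877 [0.48047082 0.27958119 0.00230215]
scene 2529
(np.int64(336), np.int64(150)) [ 0.0094 -0.0393 -0.0411]
(np.int64(337), np.int64(150)) [ 0.0109 -0.042  -0.0426]
(np.int64(312), np.int64(152)) [ 0.0115  0.0394 -0.0446]
(np.int64(335), np.int64(146)) [-0.0031 -0.038  -0.0463]
(np.int64(337), np.int64(149)) [ 0.0103 -0.0414 -0.0468]
(np.int64(313), np.int64(151)) [ 0.0101  0.0362 -0.0474]
(np.int64(310), np.int64(151)) [ 0.0104  0.0461 -0.0491]
(np.int64(338), np.int64(149)) [ 0.0125 -0.0438 -0.0492]
(np.int64(336), np.int64(148)) [ 0.0086 -0.038  -0.0503]
(np.int64(309), np.int64(150)) [ 0.0076  0.0491 -0.0512]
(np.int64(337), np.int64(148)) [ 0.0097 -0.0408 -0.0512]
(np.int64(312), np.int64(150)) [ 0.0095  0.0399 -0.0521]
(np.int64(335), np.int64(144)) [-0.0061 -0.0376 -0.0527]
(np.int64(339), np.int64(147)) [ 0.0104 -0.0463 -0.0562]
(np.int64(341), np.int64(147)) [ 0.0116 -0.0524 -0.0567]
(np.int64(335), np.int64(143)) [-0.0056 -0.0366 -0.0582]
(np.int64(336), np.int64(147)) [ 0.0115 -0.0359 -0.0588]
(np.int64(337), np.int64(146)) [ 0.0079 -0.0399 -0.0589]
(np.int6
[... 554 characters left out ...]
98  0.0413 -0.0402]
(np.int64(312), np.int64(242)) [-0.0033  0.0377 -0.0403]
(np.int64(313), np.int64(230)) [ 0.0051  0.0378 -0.0403]
(np.int64(193), np.int64(243)) [-0.0039 -0.0383 -0.0404]
(np.int64(313), np.int64(231)) [ 0.0045  0.0378 -0.0406]
(np.int64(188), np.int64(225)) [ 0.0086 -0.0406 -0.0406]
(np.int64(192), np.int64(231)) [ 0.0046 -0.0383 -0.0408]
(np.int64(185), np.int64(224)) [ 0.0093 -0.0423 -0.0409]
(np.int64(192), np.int64(226)) [ 0.008 -0.038 -0.041]
(np.int64(192), np.int64(232)) [ 0.004  -0.0383 -0.0411]
(np.int64(192), np.int64(230)) [ 0.0054 -0.0382 -0.0411]
(np.int64(188), np.int64(224)) [ 0.0095 -0.0404 -0.0412]
(np.int64(192), np.int64(236)) [ 0.0013 -0.0384 -0.0413]
```

View pics/g_sz.png

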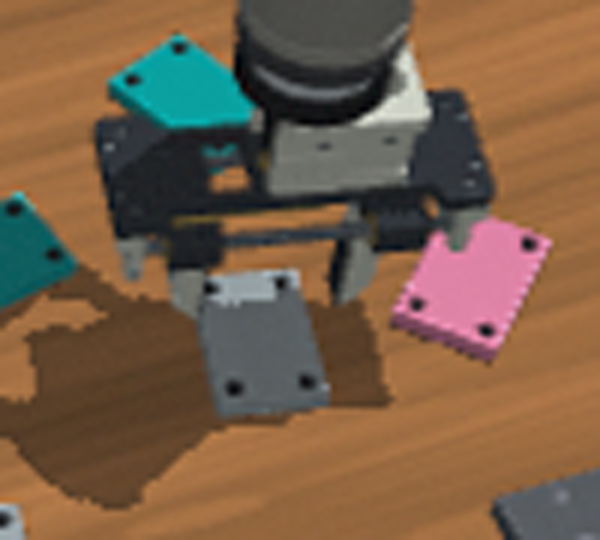

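View pics/g_wrist.png

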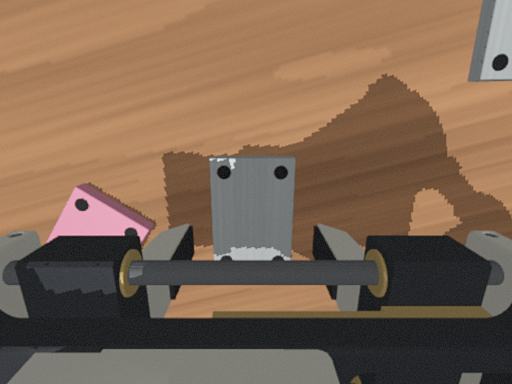

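```bash
python3 -c "
from cell import robot
print(robot.tcp_to_grasp, [a for a in dir(robot) if a[0]!='_'])"
```

```text
0.0188 ['IKError', 'hand_in', 'observe', 'read_camera', 'tcp_to_grasp']
```

Both cameras put the true fingertips about 40 mm short of the reported TCP, and centred in x and y. I'll descend by that extra amount, watching the force.

Request:
{"op": "arm_command", "data": {"motion": [[[0,0,0,0.003,0,0.03,1],[0,0,0,0.003,0,0.06,1],[0,0,0,0.003,0,0.09,1],[0,0,0,0.003,0,0.11,1],[0,0,0,0.003,0,0.11,1]]]}}

```text
time: 5.8
tool_pos: [0.4805, 0.279, -0.0321]
tool_rot: [3.14, 0.002, -0.257]
contact_force: [-0.2, 0.0, -0.0]
opening: 0.0917
```

```bash
python3 - <<'E'
from h import *
s=robot.observe(); print(s['opening'],s['tool_pos'],s['contact_force'])
R=Rn.from_euler('xyz',s['tool_rot'])
d=grab('wrist','i'); W=world(d); L=R.inv().apply((W.reshape(-1,3)-s['tool_pos'])).reshape(W.shape)
m=(abs(L[...,0])<.012)&(abs(L[...,1])<.065)&(abs(L[...,1])>.035)&(L[...,2]<-.03)
vs,us=np.nonzero(m); q=W[m]
h=np.histogram(q[:,2],bins=np.arange(-.006,.05,.002)); print(list(zip(h[1].round(3),h[0])))
E
```

```text
0.09171443554001174 [ 0.48045087  0.27899912 -0.03209015] [-0.16294629  0.03116322 -0.01219694]
[(np.float64(-0.006), np.int64(0)), (np.float64(-0.004), np.int64(0)), (np.float64(-0.002), np.int64(308)), (np.float64(0.0), np.int64(1515)), (np.float64(0.002), np.int64(11)), (np.float64(0.004), np.int64(0)), (np.float64(0.006), np.int64(12)), (np.float64(0.008), np.int64(65)), (np.float64(0.01), np.int64(79)), (np.float64(0.012), np.int64(91)), (np.float64(0.014), np.int64(117)), (np.float64(0.016), np.int64(126)), (np.float64(0.018), np.int64(138)), (np.float64(0.02), np.int64(131)), (np.float64(0.022), np.int64(143)), (np.float64(0.024), np.int64(148)), (np.float64(0.026), np.int64(147)), (np.float64(0.028), np.int64(158)), (np.float64(0.03), np.int64(144)), (np.float64(0.032), np.int64(162)), (np.float64(0.034), np.int64(153)), (np.float64(0.036), np.int64(149)), (np.float64(0.038), np.int64(166)), (np.float64(0.04), np.int64(156)), (np.float64(0.042), np.int64(174)), (np.float64(0.044), np.int64(168)), (np.float64(0.046), np.int64(185))]
```

View pics/i_wrist.png

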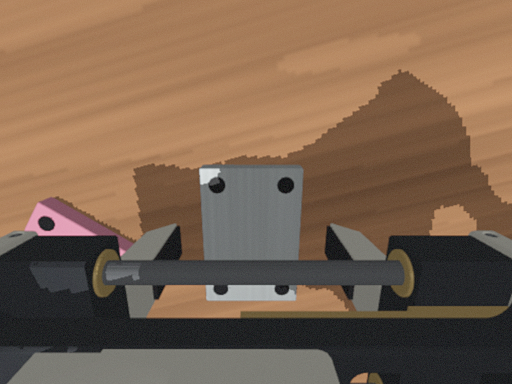

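Request:
{"op": "arm_command", "data": {"motion": [[[0,0,0,0.003,0,0.013,1],[0,0,0,0.003,0,0.013,-1],[0,0,0,0.003,0,0.013,-1],[0,0,0,0.003,0,0.013,-1],[0,0,0,0.003,0,0.013,-1],[0,0,0,0.003,0,0.013,-1],[0,0,0,0.003,0,0.013,-1],[0,0,0,0.003,0,0.013,-1]]], "grip_force": 40}}

```text
time: 6.65
tool_pos: [0.4824, 0.2793, -0.0344]
tool_rot: [-3.141, -0.0, -0.257]
contact_force: [-0.6, 0.7, 1.2]
opening: 0.0592
```

```bash
python3 - <<'E'
from h import *
plan([.4814,.2802,.1],-14.8)
grab('wrist','j');plan([.4814,.2802,.1],-14.8)
E
```

```text
t 6.65 pos [ 0.4824  0.2793 -0.0344] yaw -14.73 F [-0.6  0.7  1.2] op 0.0592
row [-0.0002, -0.0002, 0.0008, -0.0037, -0.0024, -0.4482]
t 6.7 pos [ 0.4824  0.2792 -0.0345] yaw -14.73 F [-0.4  0.5  1.3] op 0.0593
row [-0.0001, -0.0002, 0.0008, -0.0038, -0.0024, -0.4482]
```

View pics/j_wrist.png

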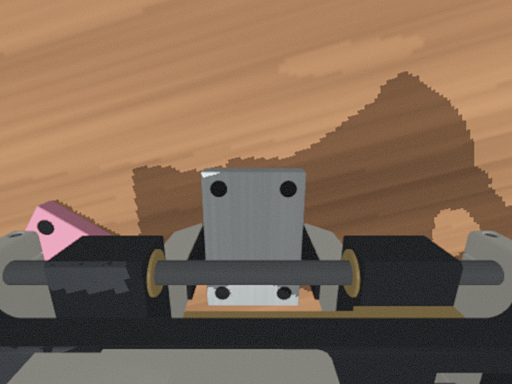

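Gripped at 59 mm opening, so this is the packer's 60 mm width. Lifting and moving over the fixed plate.

Request:
{"op": "arm_command", "data": {"motion": [[[0,0,0,0,0,-0.05,-1],[0,0,0,0,0,-0.13,-1],[0,0,0,0,0,-0.2,-1],[0,0,0,0,0,-0.2,-1],[0,0,0,0,0,-0.2,-1]]]}}

```text
time: 7.2
tool_pos: [0.4816, 0.2788, 0.0245]
tool_rot: [3.141, 0.001, -0.257]
contact_force: [0.3, 0.7, -5.7]
opening: 0.059
```

```bash
python3 - <<'E'
from h import *
plan([.5746,.0747,.0255],-13.6)
E
```

```text
t 7.2 pos [0.4816 0.2788 0.0245] yaw -14.73 F [ 0.3  0.7 -5.7] op 0.059
row [0.0005, 0.0006, -0.0125, 0.4729, 0.5792, -0.0032]
```

Request:
{"op": "arm_command", "data": {"motion": [[[0,0,-0.0125,0.08,0.1,0,-1],[0,0,-0.0125,0.2,0.24,0,-1],[0,0,-0.0125,0.32,0.4,0,-1],[0,0,-0.0125,0.43,0.53,0,-1],[0,0,-0.0125,0.473,0.579,0,-1],[0,0,-0.0125,0.473,0.579,0,-1],[0,0,-0.0125,0.473,0.579,0,-1]]]}}

```text
time: 7.9
tool_pos: [0.574, 0.0742, 0.0233]
tool_rot: [3.141, 0.004, -0.24]
contact_force: [0.1, 0.5, -5.5]
opening: 0.059
```

```bash
python3 - <<'E'
from h import *
plan([.5746,.0747,-.0135],-13.6)
d=grab('wrist','k')
E
```

```text
t 7.9 pos [0.574  0.0742 0.0233] yaw -13.74 F [ 0.1  0.5 -5.5] op 0.059
row [0.0005, 0.0025, -0.0015, 0.0022, -0.0022, 0.1227]
```

View pics/k_wrist.png

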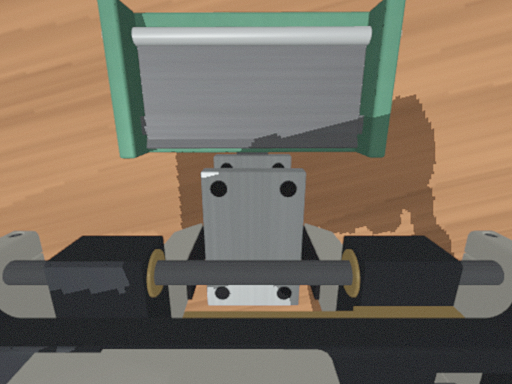

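Request:
{"op": "arm_command", "data": {"motion": [[[0,0.002,-0.001,0.002,-0.002,0.05,-1],[0,0.002,-0.001,0.002,-0.002,0.1,-1],[0,0.002,-0.001,0.002,-0.002,0.13,-1],[0,0.002,-0.001,0.002,-0.002,0.13,-1],[0,0.002,-0.001,0.002,-0.002,0.13,-1]]]}}

```text
time: 8.45
tool_pos: [0.5758, 0.0762, -0.0136]
tool_rot: [3.141, -0.003, -0.235]
contact_force: [-0.3, 1.0, -5.6]
opening: 0.0594
```

```bash
python3 - <<'E'
from h import *
plan([.5746,.0747,-.0225],-13.6)
d=grab('wrist','l')
W=world(d)
for p in [(253,200),(223,230),(283,230)]: print(W[p[1],p[0]])
cv2.imwrite('pics/l_z.png',cv2.resize(d['image'][120:270,170:340,::-1],None,fx=4,fy=4,interpolation=cv2.INTER_CUBIC))
E
```

```text
t 8.45 pos [ 0.5758  0.0762 -0.0136] yaw -13.45 F [-0.3  1.  -5.6] op 0.0594
row [0.0001, -0.0018, 0.0016, -0.0028, 0.0058, 0.0297]
[0.60227558 0.06987132 0.03447019]
[0.58746976 0.09206769 0.03285453]
[0.57842436 0.05674397 0.03153862]
```

View pics/l_z.png

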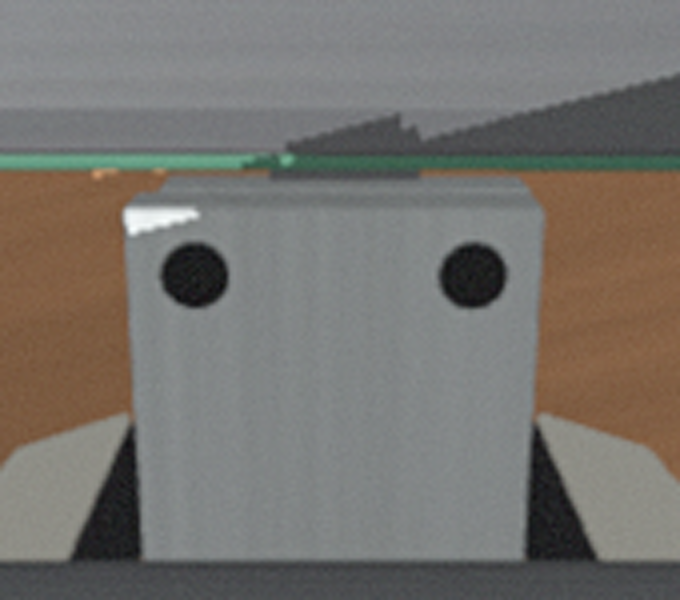

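```bash
python3 - <<'E'
from h import *
d=pickle.load(open('l_wrist.pkl','rb'))
a=cast(d,[(170+162/4,120+178/4),(170+520/4,120+178/4)],.012); b=cast(d,[(170+124/4,120+207/4),(170+543/4,120+207/4)],.0330)
print(a.round(4),b.round(4)); m=(a.mean(0)-b.mean(0))
y=np.radians(-13.6); print('fwd',m[0]*np.cos(y)+m[1]*np.sin(y),'left',-m[0]*np.sin(y)+m[1]*np.cos(y), np.linalg.norm(a[0]-a[1]),np.linalg.norm(b[0]-b[1]))
E
```

```text
[[0.6249 0.0925 0.012 ]
 [0.6115 0.0367 0.012 ]] [[0.625  0.0948 0.033 ]
 [0.6112 0.037  0.033 ]]
fwd 0.00036360624544304836 left -0.0012391686863606943 0.05735843675381645 0.059427661568096646
```

Request:
{"op": "arm_command", "data": {"motion": [[[0,-0.002,0.001,-0.001,0.005,0.01,-1],[0,-0.002,0.001,-0.001,0.005,0.018,-1],[0,-0.002,0.001,-0.001,0.005,0.023,-1],[0,-0.002,0.001,-0.001,0.005,0.023,-1],[0,-0.002,0.001,-0.001,0.005,0.023,-1]]]}}

```text
time: 9.0
tool_pos: [0.5754, 0.074, -0.0205]
tool_rot: [3.141, -0.0, -0.238]
contact_force: [0.1, -0.3, -4.9]
opening: 0.0593
```

```bash
python3 - <<'E'
from h import *
plan([.5746,.0747,-.0225],-13.6)
d=grab('wrist','m');plan([.5746,.0747,-.0225],-13.6)
E
```

```text
t 9.0 pos [ 0.5754  0.074  -0.0205] yaw -13.61 F [ 0.1 -0.3 -4.9] op 0.0593
row [0.0001, -0.0, -0.0001, -0.0031, -0.0016, 0.0067]
t 9.05 pos [ 0.5755  0.0741 -0.0204] yaw -13.61 F [-0.3  0.5 -5.4] op 0.0593
row [0.0, -0.0001, -0.0001, -0.0033, -0.0013, 0.0069]
```

Request:
{"op": "arm_command", "data": {"motion": [[[0,0,0,-0.002,-0.001,0.004,-1],[0,0,0,-0.002,-0.001,0.008,-1],[0,0,0,-0.002,-0.001,0.008,-1],[0,0,0,-0.002,-0.001,0.008,-1]]]}}

```text
time: 9.45
tool_pos: [0.5749, 0.0746, -0.0224]
tool_rot: [-3.142, -0.0, -0.237]
contact_force: [-3.7, 0.6, 1.9]
opening: 0.0595
```

```bash
python3 - <<'E'
from h import *
d=grab('wrist','n');plan([.5746,.0747,-.0225],-13.6)
W=world(d)
for p in [(253,200),(223,230),(283,230)]: print(W[p[1],p[0]])
E
```

```text
t 9.5 pos [ 0.5749  0.0746 -0.0224] yaw -13.61 F [-3.2 -0.2  2.6] op 0.0593
row [-0.0, -0.0002, -0.0001, -0.0012, -0.0001, 0.0003]
[0.60133471 0.06821464 0.02515939]
[0.5871187  0.09019698 0.02501216]
[0.57864361 0.05514603 0.02500335]
```

Seated: the weight is off the wrist. Releasing and rising.

Request:
{"op": "arm_command", "data": {"motion": [[[0,0,0,0,0,0,1],[0,0,0,0,0,0,1],[0,0,0,0,0,0,1],[0,0,0,0,0,0,1],[0,0,0,0,0,-0.05,1],[0,0,0,0,0,-0.2,1],[0,0,0,0,0,-0.3,1],[0,0,0,0,0,-0.4,1]]]}}

```text
time: 10.3
tool_pos: [0.5751, 0.0745, 0.0986]
tool_rot: [-3.141, -0.001, -0.237]
contact_force: [0.1, -0.4, -1.0]
opening: 0.0917
```

Request:
{"op": "arm_command", "data": {"motion": [[[0,0,0,-0.1,0,-0.2,1],[0,0,0,-0.1,0,-0.2,1],[0,0,0,-0.1,0,-0.2,1]]]}}

```text
time: 10.6
tool_pos: [0.5466, 0.0819, 0.1599]
tool_rot: [-3.14, -0.005, -0.237]
contact_force: [1.1, -0.7, -0.1]
opening: 0.0918
```

```bash
python3 - <<'E'
from h import *
plan([.4,-.15,.15],70)
d=grab('wrist','o');hsv=cv2.cvtColor(d['image'],cv2.COLOR_RGB2HSV)
W=world(d)
print(W[170:260:15,253])
E
```

```text
t 10.6 pos [0.5466 0.0819 0.1599] yaw -13.57 F [ 1.1 -0.7 -0.1] op 0.0918
row [0.0018, -0.0034, -0.9286, -0.2937, 0.8662, 0.0303]
[[5.54582105e-01 8.01202180e-02 2.43301103e-02]
 [5.36261942e-01 8.45340904e-02 2.60267409e-02]
 [5.09344648e-01 9.10447024e-02 1.05111408e-03]
 [4.87641805e-01 9.62762538e-02 1.55162845e-04]
 [4.66007804e-01 1.01489285e-01 1.34167557e-03]
 [4.43175265e-01 1.06992309e-01 1.31173638e-03]]
```

View pics/o_wrist.png

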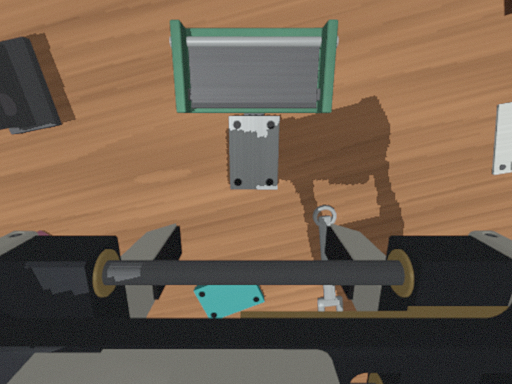

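The plate lies squarely on the fixed one, at (254,152). I'll measure the top plate and the guard more accurately, then go for the strip.

```bash
python3 - <<'E'
from h import *
d=pickle.load(open('o_wrist.pkl','rb'));hsv=cv2.cvtColor(d['image'],cv2.COLOR_RGB2HSV);W=world(d)
m=(W[...,2]>.018)&(W[...,2]<.032); m[:114]=0; m[200:]=0; m[:,:215]=0; m[:,295:]=0
print('pk',rects(d,m,.024))
g=(hsv[...,0]>55)&(hsv[...,0]<85)&(hsv[...,1]>80)&(W[...,2]>.042)
g[:, :165]=0; g[:,345:]=0
print('cheeks',rects(d,g,.048,80))
plan([.4,-.15,.15],80)
E
```

```text
pk [([253.0, 152.0], 574.7, 75.2, 88.1, 59.9, -13.7)]
cheeks [([178.0, 66.0], 682.4, 129.3, 87.4, 11.0, -13.5), ([328.0, 65.0], 646.2, -22.5, 88.2, 12.1, -13.6)]
t 10.65 pos [0.5461 0.0817 0.1578] yaw -13.58 F [ 0.1  0.9 -1.1] op 0.0918
row [0.001, -0.0013, -1.0398, -0.2919, 0.865, 0.0249]
```

Request:
{"op": "arm_command", "data": {"motion": [[[0,0,-0.6,-0.25,0.8,0,1],[0,0,-0.6,-0.25,0.8,0,1],[0,0,-0.6,-0.25,0.8,0,1],[0,0,-0.6,-0.25,0.8,0,1],[0,0,-0.6,-0.25,0.8,0,1],[0,0,-0.6,-0.25,0.8,0,1],[0,0,-0.6,-0.25,0.8,0,1],[0,0,-0.6,-0.25,0.8,0,1]]]}}

```text
time: 11.45
tool_pos: [0.4155, -0.1347, 0.1554]
tool_rot: [-3.139, 0.001, 0.704]
contact_force: [-0.4, -0.6, 0.1]
opening: 0.0919
```

```bash
python3 - <<'E'
from h import *
plan([.475,-.30,.16],86.3)
E
```

```text
t 11.45 pos [ 0.4155 -0.1347  0.1554] yaw 40.32 F [-0.4 -0.6  0.1] op 0.0919
row [-0.002, -0.0, -0.5109, -0.2053, 0.5485, -0.0165]
```

Request:
{"op": "arm_command", "data": {"motion": [[[0,0,-0.511,-0.205,0.548,0,1],[0,0,-0.511,-0.205,0.548,0,1],[0,0,-0.511,-0.205,0.548,0,1],[0,0,-0.511,-0.205,0.548,0,1],[0,0,-0.511,-0.205,0.548,0,1],[0,0,-0.511,-0.205,0.548,0,1],[0,0,-0.511,-0.205,0.548,0,1]]]}}

```text
time: 12.15
tool_pos: [0.4761, -0.2986, 0.1553]
tool_rot: [-3.139, -0.002, 1.505]
contact_force: [-0.7, 0.3, -0.4]
opening: 0.0917
```

```bash
python3 - <<'E'
from h import *
d=grab('wrist','p');plan([.475,-.278,.08],86.3)
hsv=cv2.cvtColor(d['image'],cv2.COLOR_RGB2HSV);W=world(d)
g=(hsv[...,1]<50)&(hsv[...,2]>120); g[225:]=0
g=cv2.morphologyEx(g.astype(np.uint8),cv2.MORPH_OPEN,np.ones((3,3)))
[print(r) for r in rects(d,g,.004)]
m=(W[...,2]>.028)&(W[...,2]<.04)&(abs(W[...,0]-.48)<.06)&(abs(W[...,1]+.28)<.06); m[225:]=0
[print('bar',r) for r in rects(d,m,.034,50)]
E
```

```text
t 12.2 pos [ 0.4762 -0.2985  0.1557] yaw 86.2 F [-0.4 -1.   0.7] op 0.0919
row [-0.0011, -0.0008, -0.0011, 0.0676, -0.008, 0.2525]
([281.0, 157.0], 512.0, -280.5, 99.7, 90.5, 86.2)
([440.0, 155.0], 718.4, -284.5, 53.0, 39.9, -85.8)
([482.0, 156.0], 762.8, -291.7, 44.9, 31.8, -43.9)
([452.0, 189.0], 736.5, -339.1, 27.8, 27.8, 24.4)
([433.0, 214.0], 716.6, -369.6, 34.8, 8.8, 49.3)
bar ([252.0, 161.0], 475.8, -276.4, 59.5, 10.9, 86.0)
```

View pics/p_wrist.png

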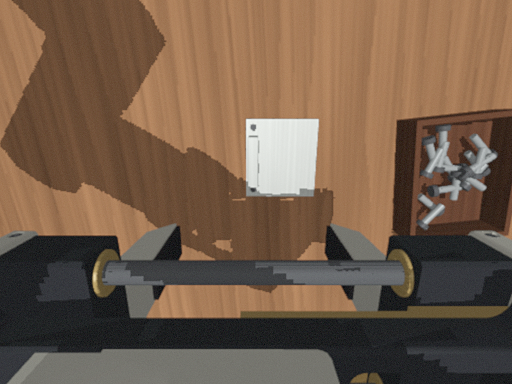

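Request:
{"op": "arm_command", "data": {"motion": [[[0,0,0,0.069,-0.002,0.15,1],[0,0,0,0.069,-0.002,0.3,1],[0,0,0,0.069,-0.002,0.4,1],[0,0,0,0.069,-0.002,0.45,1],[0,0,0,0.069,-0.002,0.45,1],[0,0,0,0.069,-0.002,0.45,1],[0,0,0,0.069,-0.002,0.45,1]]]}}

```text
time: 12.9
tool_pos: [0.4777, -0.2788, 0.0233]
tool_rot: [3.14, 0.001, 1.507]
contact_force: [0.0, -0.6, 0.5]
opening: 0.0917
```

```bash
python3 - <<'E'
from h import *
d=grab('wrist','q');plan([.4757,-.2775,-.0286],86.1)
W=world(d)
m=(W[...,2]>.028)&(W[...,2]<.04)&(abs(W[...,0]-.48)<.06)&(abs(W[...,1]+.28)<.06); m[225:]=0
[print('bar',r) for r in rects(d,m,.034,50)]
E
```

```text
t 12.95 pos [ 0.4776 -0.2789  0.0234] yaw 86.35 F [ 0.6 -0.7 -0.1] op 0.0916
row [0.0013, 0.0009, 0.0028, 0.0045, -0.007, 0.1733]
bar ([252.0, 201.0], 476.6, -263.3, 34.4, 11.4, 85.8)
```

View pics/q_wrist.png

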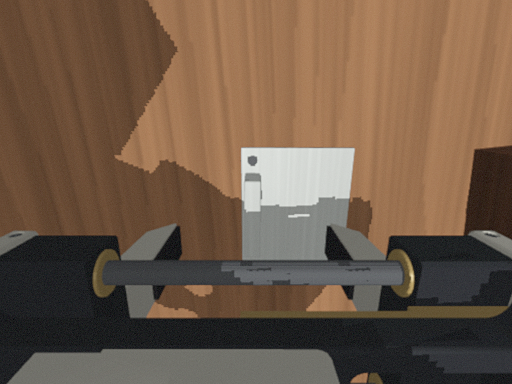

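Request:
{"op": "arm_command", "data": {"motion": [[[0,0,0.002,0.004,-0.004,0.08,1],[0,0,0.002,0.004,-0.004,0.13,1],[0,0,0.002,0.004,-0.004,0.165,1],[0,0,0.002,0.004,-0.004,0.172,1],[0,0,0.002,0.004,-0.004,0.172,1],[0,0,0.002,0.004,-0.004,0.172,1]]]}}

```text
time: 13.55
tool_pos: [0.4763, -0.2776, -0.0286]
tool_rot: [3.14, 0.001, 1.504]
contact_force: [-0.1, -0.4, -0.0]
opening: 0.0919
```

```bash
python3 - <<'E'
from h import *
plan([.4766,-.2775,-.0286],86.1)
s=robot.observe();R=Rn.from_euler('xyz',s['tool_rot'])
d=grab('wrist','r'); W=world(d); L=R.inv().apply((W.reshape(-1,3)-s['tool_pos'])).reshape(W.shape)
m=(abs(L[...,0])<.012)&(abs(L[...,1])<.065)&(abs(L[...,1])>.035)&(L[...,2]<-.03)
q=W[m]
h=np.histogram(q[:,2],bins=np.arange(-.006,.03,.001)); print(list(zip(h[1].round(3).tolist(),h[0].tolist())))
E
```

```text
t 13.55 pos [ 0.4763 -0.2776 -0.0286] yaw 86.2 F [-0.1 -0.4 -0. ] op 0.0919
row [0.0009, 0.0006, 0.0011, 0.0005, 0.0011, -0.0001]
[(-0.006, 0), (-0.005, 0), (-0.004, 0), (-0.003, 0), (-0.002, 0), (-0.001, 0), (0.0, 0), (0.001, 99), (0.002, 14), (0.003, 82), (0.004, 498), (0.005, 208), (0.006, 6), (0.007, 0), (0.008, 0), (0.009, 1), (0.01, 2), (0.011, 13), (0.012, 42), (0.013, 36), (0.014, 41), (0.015, 49), (0.016, 47), (0.017, 50), (0.018, 44), (0.019, 68), (0.02, 57), (0.021, 55), (0.022, 67), (0.023, 69), (0.024, 61), (0.025, 83), (0.026, 65), (0.027, 74), (0.028, 71)]
```

Tips are at z≈0.011, straddling the bar. Closing.

Request:
{"op": "arm_command", "data": {"motion": [[[0,0,0.001,0,0,0,-1],[0,0,0.001,0,0,0,-1],[0,0,0.001,0,0,0,-1],[0,0,0.001,0,0,0,-1],[0,0,0.001,0,0,0,-1],[0,0,0.001,0,0,0,-1],[0,0,0.001,0,0,0,-1],[0,0,0.001,0,0,0,-1]]], "grip_force": 55}}

```text
time: 14.4
tool_pos: [0.4756, -0.2771, -0.0295]
tool_rot: [-3.142, 0.0, 1.503]
contact_force: [-0.4, -0.1, -0.4]
opening: 0.0329
```

Request:
{"op": "arm_command", "data": {"motion": [[[0,0,0,0,0,0,-1],[0,0,0,0,0,0,-1],[0,0,0,0,0,0,-1],[0,0,0,0,0,0,-1],[0,0,0,0,0,0,-1],[0,0,0,0,0,0,-1]]]}}

```text
time: 15.0
tool_pos: [0.4758, -0.2772, -0.0295]
tool_rot: [3.141, 0.0, 1.503]
contact_force: [0.8, 0.2, 0.4]
opening: 0.0118
```

```bash
python3 - <<'E'
from h import *
plan([.4766,-.2775,.05],86.1)
d=grab('wrist','s')
hsv=cv2.cvtColor(d['image'],cv2.COLOR_RGB2HSV);W=world(d)
E
```

```text
t 15.0 pos [ 0.4758 -0.2772 -0.0295] yaw 86.11 F [0.8 0.2 0.4] op 0.0118
row [0.0002, 0.0001, 0.0001, -0.0009, 0.0029, -0.2648]
```

View pics/s_wrist.png

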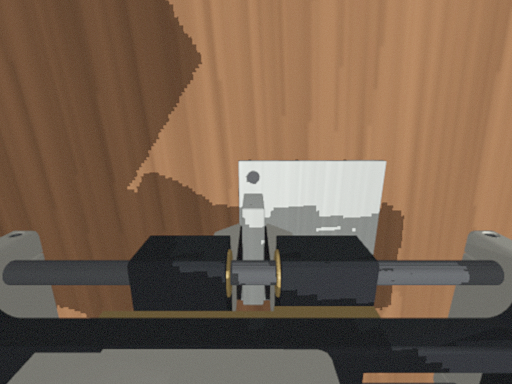

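Request:
{"op": "arm_command", "data": {"motion": [[[0,0,0,0,0,-0.05,-1],[0,0,0,0,0,-0.12,-1],[0,0,0,0,0,-0.2,-1],[0,0,0,0,0,-0.25,-1],[0,0,0,0,0,-0.25,-1]]]}}

```text
time: 15.55
tool_pos: [0.4766, -0.2779, 0.0473]
tool_rot: [3.139, 0.002, 1.503]
contact_force: [0.1, 0.2, -1.5]
opening: 0.0122
```

```bash
python3 - <<'E'
from h import *
plan([.48,-.05,.045],76.4)
E
```

```text
t 15.55 pos [ 0.4766 -0.2779  0.0473] yaw 86.12 F [ 0.1  0.2 -1.5] op 0.0122
row [0.002, 0.0012, 0.108, 0.7586, -0.0401, 0.006]
```

Request:
{"op": "arm_command", "data": {"motion": [[[0,0,0.02,0.1,-0.005,0,-1],[0,0,0.05,0.25,-0.015,0,-1],[0,0,0.08,0.4,-0.025,0,-1],[0,0,0.108,0.55,-0.03,0,-1],[0,0,0.108,0.68,-0.04,0,-1],[0,0,0.108,0.759,-0.04,0,-1],[0,0,0.108,0.759,-0.04,0,-1],[0,0,0.108,0.759,-0.04,0,-1]]]}}

```text
time: 16.35
tool_pos: [0.4786, -0.0489, 0.0447]
tool_rot: [-3.14, 0.0, 1.335]
contact_force: [0.3, -0.4, -2.5]
opening: 0.0116
```

```bash
python3 - <<'E'
from h import *
plan([.5285,.0861,.045],76.4)
E
```

```text
t 16.35 pos [ 0.4786 -0.0489  0.0447] yaw 76.48 F [ 0.3 -0.4 -2.5] op 0.0116
row [-0.0009, 0.0002, 0.0009, 0.4763, 0.0567, -0.0012]
```

Request:
{"op": "arm_command", "data": {"motion": [[[0,0,0.001,0.1,0.01,0,-1],[0,0,0.001,0.22,0.03,0,-1],[0,0,0.001,0.35,0.04,0,-1],[0,0,0.001,0.44,0.05,0,-1],[0,0,0.001,0.476,0.057,0,-1],[0,0,0.001,0.476,0.057,0,-1],[0,0,0.001,0.476,0.057,0,-1]]]}}

```text
time: 17.05
tool_pos: [0.5289, 0.0842, 0.0451]
tool_rot: [-3.141, 0.001, 1.331]
contact_force: [0.1, -0.3, -1.3]
opening: 0.0114
```

```bash
python3 - <<'E'
from h import *
plan([.5285,.0861,-.0035],76.4)
grab('wrist','u'); d=grab('scene','u')
cv2.imwrite('pics/u_sz.png',cv2.resize(d['image'][120:260,200:380,::-1],None,fx=4,fy=4,interpolation=cv2.INTER_CUBIC))
E
```

```text
t 17.05 pos [0.5289 0.0842 0.0451] yaw 76.26 F [ 0.1 -0.3 -1.3] op 0.0114
row [-0.0006, 0.0005, -0.0016, 0.006, -0.0028, 0.1619]
```

View pics/u_wrist.png

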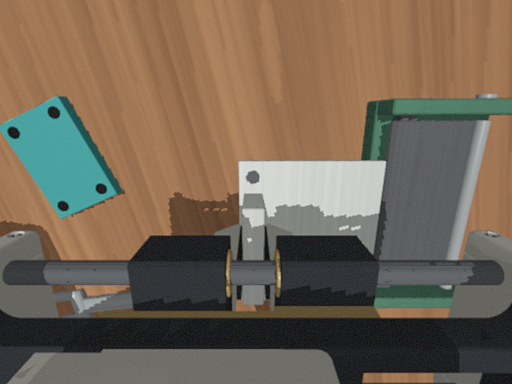

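View pics/u_sz.png

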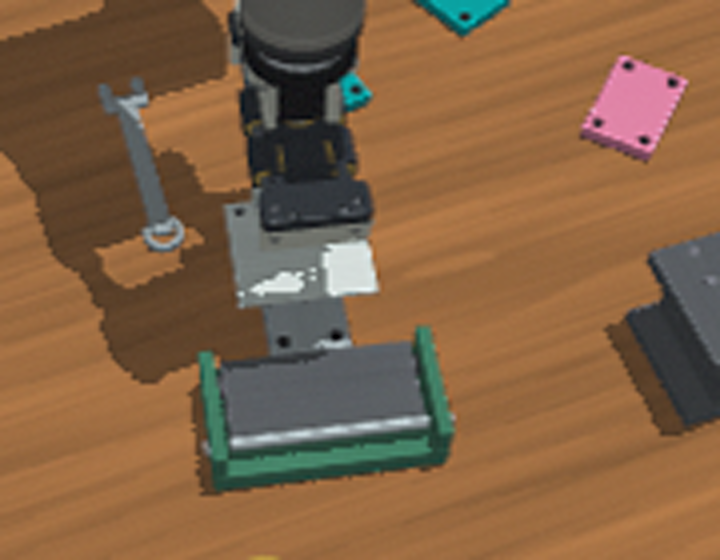

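The strip is held level and aligned, behind the leaf and above the pile. Lowering to 2 mm above the pile.

Request:
{"op": "arm_command", "data": {"motion": [[[0,0,-0.001,0.006,-0.002,0.06,-1],[0,0,-0.001,0.006,-0.002,0.11,-1],[0,0,-0.001,0.006,-0.002,0.145,-1],[0,0,-0.001,0.006,-0.002,0.16,-1],[0,0,-0.001,0.006,-0.002,0.16,-1],[0,0,-0.001,0.006,-0.002,0.16,-1]]]}}

```text
time: 17.75
tool_pos: [0.5296, 0.0873, -0.002]
tool_rot: [3.141, -0.0, 1.333]
contact_force: [-0.4, -0.5, -1.7]
opening: 0.0117
```

```bash
python3 - <<'E'
from h import *
d=grab('wrist','v');W=world(d)
hsv=cv2.cvtColor(d['image'],cv2.COLOR_RGB2HSV)
plan([.5722,.0755,-.0035],76.4)
y=np.radians(-13.6)
def G(p): q=p-np.array([.6208,.0637,0]); return np.c_[q[:,0]*np.cos(y)+q[:,1]*np.sin(y),-q[:,0]*np.sin(y)+q[:,1]*np.cos(y),q[:,2]]
for p in [(300,175),(300,195),(340,175),(340,195),(370,175),(375,225),(345,240),(375,100),(378,150),(420,150),(420,220)]: print(p,G(W[p[1],p[0]][None])[0].round(4))
E
```

```text
t 17.8 pos [ 0.5297  0.0874 -0.0019] yaw 76.38 F [ 0.8 -0.5 -1.1] op 0.0115
row [0.0008, -0.0001, -0.0002, -0.0051, 0.147, 0.0055]
(300, 175) [-0.0666  0.042   0.0322]
(300, 195) [-0.066   0.0292  0.0323]
(340, 175) [-0.042   0.042   0.0321]
(340, 195) [-0.0406  0.029   0.0317]
(370, 175) [-0.0237  0.0421  0.0326]
(375, 225) [-0.0165  0.009   0.033 ]
(345, 240) [-0.0652  0.0383  0.1139]
(375, 100) [-0.0128  0.087   0.0012]
(378, 150) [-0.0057  0.053  -0.0003]
(420, 150) [0.0109 0.056  0.022 ]
(420, 220) [0.0091 0.0143 0.0374]
```

View pics/v_wrist.png

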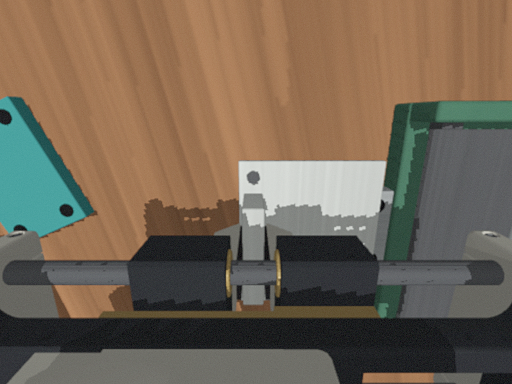

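Request:
{"op": "arm_command", "data": {"motion": [[[0,0,0,-0.001,0,0.007,-1],[0,0,0,-0.001,0,0.007,-1],[0,0,0,-0.001,0,0.007,-1],[0,0,0,-0.001,0,0.007,-1]]]}}

```text
time: 18.2
tool_pos: [0.5291, 0.0873, -0.0045]
tool_rot: [3.141, 0.0, 1.333]
contact_force: [-0.4, 0.4, -2.3]
opening: 0.0119
```

```bash
cat >> h.py <<'E'
def G(p):
    y=np.radians(-13.6); q=np.atleast_2d(p)-np.array([.6208,.0637,0]); return np.c_[q[:,0]*np.cos(y)+q[:,1]*np.sin(y),-q[:,0]*np.sin(y)+q[:,1]*np.cos(y),q[:,2]].round(4)
E
python3 - <<'E'
from h import *
d=grab('wrist','w');W=world(d)
plan([.5722,.0755,-.004],76.4)
for p in [(300,175),(340,195),(370,175)]: print(p,G(W[p[1],p[0]]))
print(G(cast(d,[(240,160.5),(384.5,160.5),(384.5,200)],.0297)))
E
```

```text
t 18.25 pos [ 0.5291  0.0873 -0.0045] yaw 76.4 F [ 0.2 -1.1 -3.3] op 0.0117
row [0.0001, 0.0, 0.0, -0.0044, 0.1488, -0.0017]
(300, 175) [[-0.0669  0.0418  0.0294]]
(340, 195) [[-0.0412  0.0291  0.0298]]
(370, 175) [[-0.0244  0.0421  0.0308]]
[[-0.1038  0.0509  0.0297]
 [-0.0162  0.0509  0.0297]
 [-0.0127  0.0257  0.0297]]
```

Request:
{"op": "arm_command", "data": {"motion": [[[0,0,0,-0.003,0.02,-0.001,-1],[0,0,0,-0.003,0.04,-0.001,-1],[0,0,0,-0.003,0.06,-0.001,-1],[0,0,0,-0.003,0.08,-0.001,-1],[0,0,0,-0.003,0.08,-0.001,-1]]]}}

```text
time: 18.75
tool_pos: [0.5534, 0.0804, -0.0043]
tool_rot: [3.141, -0.0, 1.333]
contact_force: [0.4, -0.7, -1.5]
opening: 0.0116
```

```bash
python3 - <<'E'
from h import *
d=grab('wrist','x');W=world(d)
plan([.5722,.0755,-.004],76.4)
for p in [(300,175),(340,195),(370,175),(440,180),(470,180)]: print(p,G(W[p[1],p[0]]))
E
```

```text
t 18.8 pos [ 0.5526  0.0805 -0.0044] yaw 76.38 F [-0.4 -0.9 -2. ] op 0.0118
row [0.0001, 0.0, -0.0002, -0.0009, 0.0675, -0.0014]
(300, 175) [[-0.0419  0.0408  0.0297]]
(340, 195) [[-0.0161  0.028   0.0299]]
(370, 175) [[0.0013 0.0408 0.0298]]
(440, 180) [[0.0397 0.0395 0.0374]]
(470, 180) [[0.0582 0.0392 0.0365]]
```

View pics/x_wrist.png

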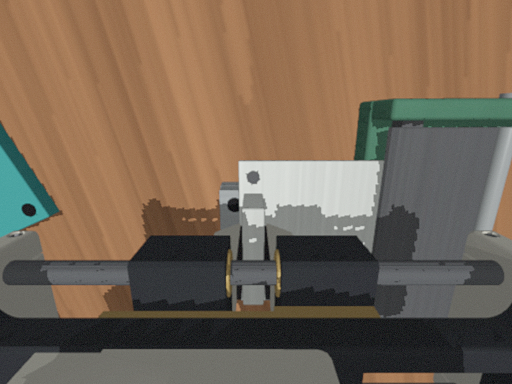

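The strip's edge is entering below the leaf with no contact force. Continuing.

Request:
{"op": "arm_command", "data": {"motion": [[[0,0,0,0,0.017,0,-1],[0,0,0,0,0.034,0,-1],[0,0,0,0,0.05,0,-1],[0,0,0,0,0.066,0,-1],[0,0,0,0,0.066,0,-1],[0,0,0,0,0.066,0,-1]]]}}

```text
time: 19.4
tool_pos: [0.5714, 0.076, -0.0044]
tool_rot: [-3.141, 0.0, 1.333]
contact_force: [-0.4, 0.0, -2.1]
opening: 0.012
```

```bash
python3 - <<'E'
from h import *
d=grab('wrist','y');W=world(d)
plan([.5722,.0755,-.006],76.4)
for p in [(300,175),(340,195),(400,180),(440,180)]: print(p,G(W[p[1],p[0]]))
E
```

```text
t 19.45 pos [ 0.5712  0.0761 -0.0044] yaw 76.39 F [ 0.4  1.2 -0.9] op 0.0117
row [-0.0003, 0.0001, -0.0001, -0.001, 0.0036, 0.0053]
(300, 175) [[-0.0235  0.0411  0.0309]]
(340, 195) [[0.0026 0.0279 0.0293]]
(400, 180) [[0.0352 0.0393 0.0362]]
(440, 180) [[0.0588 0.0393 0.0364]]
```

View pics/y_wrist.png

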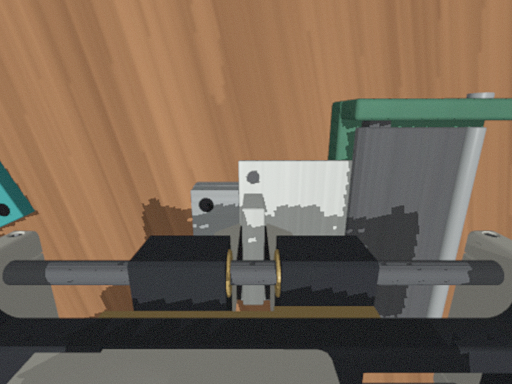

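The front edge is tucked under the leaf. Pressing down now in small steps.

Request:
{"op": "arm_command", "data": {"motion": [[[0,0,0,0,0.003,0.003,-1],[0,0,0,0,0.003,0.006,-1],[0,0,0,0,0.003,0.007,-1],[0,0,0,0,0.003,0.007,-1],[0,0,0,0,0.003,0.007,-1]]]}}

```text
time: 19.95
tool_pos: [0.5723, 0.0759, -0.0054]
tool_rot: [3.141, 0.0, 1.334]
contact_force: [-2.7, -0.4, 5.8]
opening: 0.0117
```

```bash
python3 - <<'E'
from h import *
d=grab('wrist','z');W=world(d)
plan([.5722,.0755,-.006],76.4)
for p in [(300,175),(340,195),(400,180),(440,180)]: print(p,G(W[p[1],p[0]]))
E
```

```text
t 20.0 pos [ 0.5723  0.0759 -0.0055] yaw 76.41 F [-2.8  0.   5.9] op 0.0116
row [0.0003, 0.0, 0.0001, -0.0013, -0.0001, 0.0018]
(300, 175) [[-0.0224  0.041   0.0288]]
(340, 195) [[0.0034 0.0281 0.0289]]
(400, 180) [[0.0351 0.0398 0.0371]]
(440, 180) [[0.059  0.0397 0.0365]]
```

Request:
{"op": "arm_command", "data": {"motion": [[[0,0,0,0,0,0.002,-1],[0,0,0,0,0,0.004,-1],[0,0,0,0,0,0.004,-1],[0,0,0,0,0,0.004,-1],[0,0,0,0,0,0.004,-1]]], "grip_force": 60}}

```text
time: 20.5
tool_pos: [0.5723, 0.0759, -0.0055]
tool_rot: [3.141, 0.0, 1.334]
contact_force: [-5.2, -0.4, 14.6]
opening: 0.0114
```

```bash
python3 - <<'E'
from h import *
d=grab('wrist','z2');W=world(d)
plan([.5722,.0755,-.006],76.4)
for p in [(300,175),(340,195),(270,230),(400,180),(440,180)]: print(p,G(W[p[1],p[0]]))
E
```

```text
t 20.55 pos [ 0.5724  0.0759 -0.0055] yaw 76.41 F [-6.  -0.3 16. ] op 0.0117
row [0.0007, -0.0, 0.0001, -0.0014, -0.0003, 0.0017]
(300, 175) [[-0.0224  0.041   0.0288]]
(340, 195) [[0.0035 0.0281 0.0287]]
(270, 230) [[-0.0413  0.0116  0.0453]]
(400, 180) [[0.035  0.0399 0.0372]]
(440, 180) [[0.0593 0.0396 0.0362]]
```

```bash
python3 - <<'E'
from h import *
d=pickle.load(open('z2_wrist.pkl','rb'))
print(G(cast(d,[(239,163),(239,180),(238,161),(345,161)],.028)))
d=grab('scene','zz'); cv2.imwrite('pics/zz_sz.png',cv2.resize(d['image'][120:260,200:380,::-1],None,fx=4,fy=4,interpolation=cv2.INTER_CUBIC)); W=world(d)
t=grab('top','zz')
hsv=cv2.cvtColor(t['image'],cv2.COLOR_RGB2HSV)
plan([.5722,.0755,-.006],76.4)
E
```

```text
[[-0.0598  0.0483  0.028 ]
 [-0.06    0.0376  0.028 ]
 [-0.0604  0.0495  0.028 ]
 [ 0.0048  0.0495  0.028 ]]
t 20.65 pos [ 0.5724  0.0759 -0.0055] yaw 76.41 F [-6.4  0.1 15.5] op 0.0114
row [0.0007, -0.0, 0.0001, -0.0014, -0.0003, 0.0017]
```

View pics/zz_sz.png

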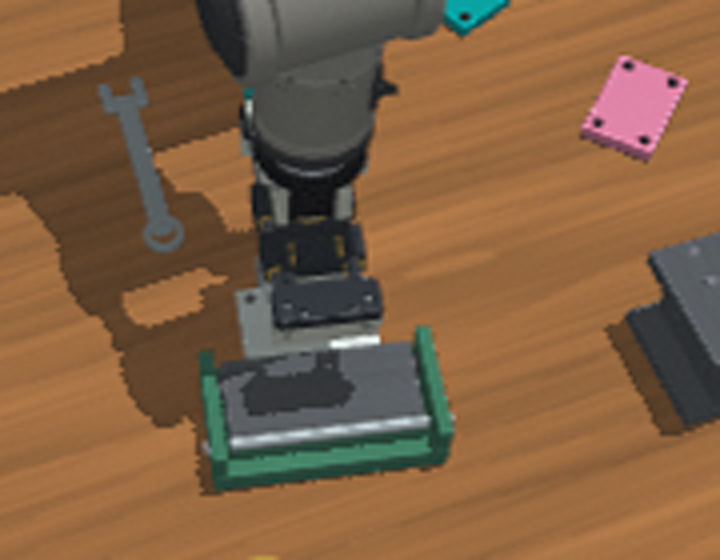

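View pics/z2_wrist.png

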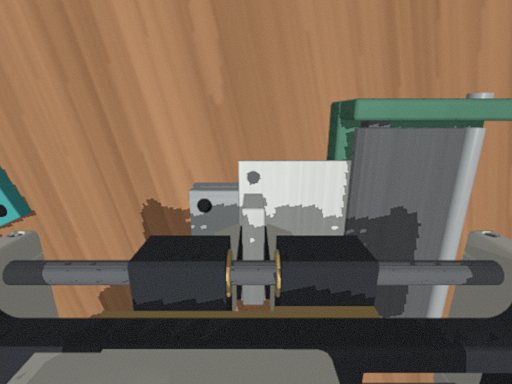

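```bash
python3 - <<'E'
from h import *
d=pickle.load(open('z2_wrist.pkl','rb'))
print(G(cast(d,[(191,189.5),(191,220)],.024)))
E
```

```text
[[-0.0911  0.0304  0.024 ]
 [-0.0925  0.0093  0.024 ]]
```

Strip edge is about 24 mm under the leaf, the packer is within about 2 mm, and the press is steady at about 15 N. Handing in.

```bash
python3 - <<'E'
from cell import robot
print(robot.hand_in()); s=robot.observe(); print(s['time'],s['contact_force'],s['opening'],s['tool_pos'])
E
```

```text
the job is handed in; nothing more can be done
None
the job is handed in; nothing more can be done
```

I stacked the loose packing plate on the fixed one and let go of it. I then slid the cover strip under the leaf and handed the job in while still gripping the bar and pressing down. No verdict was reported.

**Last checks before handing in (at about 20.7 s):**

| Item | Measured |
|---|---|
| Packing plate | about 2 mm from square on the pile, yaw within about 0.1° after release |
| Strip front edge | about 24 mm under the leaf's lip (worked out from its rear edge), centred within about 1 mm, under 0.5° off straight |
| Strip height | top at about 28.8 mm above the bench (28 mm nominal), same reading at two points |
| Leaf | top still at about 36–37 mm, same as before insertion |
| Press and grip | about 15 N down at the wrist, gripper holding at about 11.5 mm opening on the 12 mm bar |

- **Disagreement with the spec:** both cameras showed the real fingertips about 40 mm short of the reported TCP. Because of this, my first attempt to grip the packer closed in the air above it, touching nothing. After that I used the measured tip height.
- **Sideways force:** pressing down also produced a steady push of about 6 N along −x on the wrist. I did not trace its cause, but nothing moved.
- **Not checked:** I did not measure the strip-to-plate contact force directly, and I did not re-measure the bystanders at the end. I never came close to them.

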